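# Run a fingertip along the medicine organiser to shut its lids

### The arm

A 6-joint arm with a two-finger parallel gripper is mounted at the origin on the work surface. World frame = base frame: x ahead of the robot, y to its left, z up, the work surface at z = 0. Lengths are in m, angles in rad, forces in N, time in s.
With the tool pointing down it reaches from about 0.325 to 0.775 m from the base axis. Payload 9.3 kg.
Tool frame: the origin (TCP) lies midway between the tips of the shut fingers; the grasp point (between the pads) lies 19 mm behind it; z points along the fingers, y is the direction in which the jaws open and shut (so a half turn about z gives the same grasp; the last joint's range is limited). The gripper opens to 85 mm and grips with 20 to 120 N. Pads are 22 mm wide; open, the fingers measure 114 mm over their backs; the gripper's body (76 mm by 85 mm) begins 54 mm behind the grasp point. The pads swing forward as they close: fully open they stand 13 mm farther back than shut.
Start: joints at [-1.377, 0.259, 0.021, 1.334, 0, 1.418], TCP at [0.187, -0.517, 0.231] pointing down, gripper open.
Joint ranges: [-3.04, 3.04], [-0.91, 1.82], [-1.04, 1.36], [-1.92, 1.95], [-1.52, 1.45], [-3.14, 3.14]. Speed limits (rad/s): [2.22, 2.22, 2.79, 3.14, 3.14, 3.14].

### API

Orientations are given as a unit quaternion [x, y, z, w].
In Python, from rig import readout, eyes, hand_in gives the robot as it stands. The module is installed in compiled form; this text tells all that it offers.
- The arm moves only by the tool carry_out, never from a script. Its argument "rows" is a list of rows, each a list of 7 numbers: the shift along the tool's x, y, z each as a share of 40 mm, from -1 to 1, then the turn, a rotation vector about the tool's x, y, z each as a share of 180 degrees, from -1 to 1, then the gripper command: -1 is fully open, 1 is shut, values between are in proportion. In form: [[tx, ty, tz, rx, ry, rz, hand], ...]. A call has 1 to 5 rows; each row shifts and turns the pose as measured when the row begins, along the tool's axes as they then stand; what a row does not reach is not made up. A row lasts 1/8 s, in which the tool goes at most 62.5 mm and 10.7 degrees, less where a joint would pass 70% of its speed; a pose out of reach is approached as far as the arm can. A call with a number of a shift or a turn outside -1 to 1 is refused whole. A call with a gripper value outside its range is refused whole. The fingers move at their own pace and stop on an object; "newtons" is the grip in N (left out, the last holds). Time passes only in rows, so rows that do not move let the fingers close. It gives the time, the measured TCP pose, the force and the opening at its end, in the units of the state.
- readout.get_state(): the state, without advancing time (a new reading comes with each control period).
- eyes.capture(name): name is "scene" or "top" or "wrist"; returns (picture, depth): 400x640x3 uint8, blue, green, red; 400x640 float32, m along the optical axis (not along the pixel's ray), 0 where there is no reading.
- eyes.get_calibration(name): a dict with "camera_matrix" (3x3 intrinsics, pixels), "world_from_camera" (4x4, takes a point from camera to world coordinates). Camera axes: x right, y down, z forward; pixel columns grow to the right and rows downward; lengths in m; the calibration is good to about 2 mm. A picture is of the moment at which its call begins: read the wrist's pose just before it. get_calibration takes no time and is no camera call; for the wrist camera it gives the pose at the moment of the call.
- hand_in(): hands the job in, once; it reports no verdict.
The state is a dict: "time_s": time; "joint_pos": joint angles; "dq": joint speeds; "tau": joint torques, N m; "eef_pos": TCP position; "ee_rot": TCP orientation; "ft_force": force on the tool from outside, world axes, zero at the start; "torque": the same for the moment, N m; "grip_width": opening from 0.0 (shut) to 1.0 (fully open).
Only numpy, scipy, OpenCV 4.12 (cv2) and the standard library are available. Lean on these libraries where they do the work, as an engineer would, in place of code of your own. Each camera call takes 0.05 s, during which the arm holds its last target.

### The job

The week's medicine is sorted and all seven lids of the organiser still stand ajar: run a fingertip along the top of the row, from the hinge side of the first lid to the free edge of the last, so that the lids fold down one after another and all lie shut. Press gently, leave the organiser standing in its holder without lifting it, and leave everything around it alone.

Things in the scene. Friction and masses are not known exactly. Their poses are not given: they have to be found in the camera images.
- organiser: Seven-day medicine organiser, standing loose in a fixed grey holder (plate 6 mm thick, rim 16 mm high, 2 mm play): long cream plastic box, 56 mm wide (its x), 244 mm long (its y), seven cells in a row under seven identical grey-blue lids. Origin at the centre of its underside. Shut lids lie in one flat row, tops 39 mm above the table. A small thumb lip (6 x 14 mm) sticks out of each lid's -x side next to its free edge.
- row_start (a point): Beginning of the row: middle of lid 1's hinge line, at the height of the tops of shut lids (organiser frame 0, -0.1175, 0.033). Each lid is hinged across the box on its row_start side and its far edge is raised, so a fingertip sliding from row_start to row_end runs up each lid and folds it down; the other way it would catch the raised edges.
- row_end (a point): End of the row: middle of lid 7's free edge when shut, at the height of the tops of shut lids (organiser frame 0, 0.117, 0.033). Lids are 54 mm wide (x), 30 mm long (y), 3 mm thick. Hinge line of lid k (1 to 7): y = -0.1175 + 0.034 (k-1) m in the organiser frame; its free edge is 30.5 mm further on in +y.
- lid1 (a joint): Lid 1 of the organiser, counted from row_start: 0 = shut flat, larger = further open (rad, up to 1.9). The stiff hinge keeps the lid where it is left; it takes about 0.4 N at the free edge to fold it, more nearer the hinge; it does not spring back.
- lid2 (a joint): Lid 2 of the organiser, counted from row_start: 0 = shut flat, larger = further open (rad, up to 1.9). The stiff hinge keeps the lid where it is left; it takes about 0.4 N at the free edge to fold it, more nearer the hinge; it does not spring back.
- lid3 (a joint): Lid 3 of the organiser, counted from row_start: 0 = shut flat, larger = further open (rad, up to 1.9). The stiff hinge keeps the lid where it is left; it takes about 0.4 N at the free edge to fold it, more nearer the hinge; it does not spring back.
- lid4 (a joint): Lid 4 of the organiser, counted from row_start: 0 = shut flat, larger = further open (rad, up to 1.9). The stiff hinge keeps the lid where it is left; it takes about 0.4 N at the free edge to fold it, more nearer the hinge; it does not spring back.
- lid5 (a joint): Lid 5 of the organiser, counted from row_start: 0 = shut flat, larger = further open (rad, up to 1.9). The stiff hinge keeps the lid where it is left; it takes about 0.4 N at the free edge to fold it, more nearer the hinge; it does not spring back.
- lid6 (a joint): Lid 6 of the organiser, counted from row_start: 0 = shut flat, larger = further open (rad, up to 1.9). The stiff hinge keeps the lid where it is left; it takes about 0.4 N at the free edge to fold it, more nearer the hinge; it does not spring back.
- lid7 (a joint): Lid 7 of the organiser, counted from row_start: 0 = shut flat, larger = further open (rad, up to 1.9). The stiff hinge keeps the lid where it is left; it takes about 0.4 N at the free edge to fold it, more nearer the hinge; it does not spring back.
- pill_bottle: Bystander: amber pill bottle, 42 mm across, 72 mm tall, white cap. Origin at the centre of its underside.
- dose_cup: Bystander: small white dose cup, 38 mm across, 34 mm tall. Origin at the centre of its underside.
- carton: Bystander: flat medicine carton 45 x 95 x 22 mm. Origin at the centre of its underside.
- gauze_roll: Bystander: upright roll of gauze bandage, 48 mm across, 50 mm tall. Origin at the centre of its underside.
- ointment_tube: Bystander: ointment tube lying flat, about 125 mm long, 34 mm wide, 24 mm high. Origin at the centre of its underside.
- plaster_box: Bystander: upright box of plasters 38 x 70 x 62 mm. Origin at the centre of its underside.
- eye_wash: Bystander: white squeeze bottle, 48 mm across, 85 mm tall. Origin at the centre of its underside.

How it is judged:
By the outcome, as a careful person would: the job done as asked, in the order asked, and still so for the second after the job is handed in, with the robot touching nothing.
It also fails if it takes over 46 s, if anything falls off the work surface, if the arm or the gripper's body presses on something with over 40 N, if the wrist force passes 120 N, or if a joint passes its speed limit or range.

## Working session

There is one attempt and no reset: what is moved stays moved. The work goes in short steps, Python scripts to look and compute and a tool call to move; the robot and the scene stay as the last step left them, time stands still between calls to the robot, and variables do not carry over. Pictures are saved under pics/ and viewed, and the job is handed in when it is done.

Besides the shell and the picture viewer there is one more tool, called after "Request:" as name([rows], argument=value, ...), one row to a line, values as JSON. carry_out: Moves the arm, as the interface text tells. Shift numbers are shares of 40 mm and turn numbers shares of 180 degrees, none past 1 either way. Its arguments: {"type":"object","properties":{"rows":{"type":"array"},"newtons":{"type":"number"}},"required":["rows"]}

```bash
mkdir -p pics; ls; python3 - <<'E'
from rig import readout, eyes
import cv2,numpy as np
print(readout.get_state())
for n in ["scene","top"]:
    p,d=eyes.capture(n); cv2.imwrite(f"pics/{n}0.png",p); np.savez(f"{n}0.npz",p=p,d=d,**eyes.get_calibration(n))
    c=eyes.get_calibration(n); print(n,c)
E
```

```text
pics
{'time_s': 0.0, 'joint_pos': array([-1.37661873e+00,  2.59200481e-01,  2.06797598e-02,  1.33371486e+00,
        5.25247268e-06,  1.41820315e+00]), 'dq': array([ 0.00098866, -0.00076843,  0.00100037, -0.00058422,  0.00018961,
        0.00021522]), 'tau': array([ 6.40934231e-04, -5.55634332e+01,  3.44532323e+01,  1.34650490e-02,
       -2.91995575e-04, -4.05328592e-06]), 'eef_pos': array([ 0.18686202, -0.51694079,  0.23062941]), 'ee_rot': array([ 9.85006118e-01,  1.72517912e-01, -1.23359073e-05, -7.19527037e-04]), 'ft_force': array([ 0.06684574,  0.54254074, -0.49395634]), 'torque': array([-0.05156447,  0.02254492,  0.05620975]), 'grip_width': 1.0011758749421964}
scene {'camera_matrix': array([[485.59396938,   0.        , 314.66324048],
       [  0.        , 485.59396938, 194.88385466],
       [  0.        ,   0.        ,   1.        ]]), 'world_from_camera': array([[ 0.2003236 ,  0.7908373 , -0.57831378,  1.24892492],
       [ 0.9795997 , -0.17129836,  0.10507757, -0.13927124],
       [-0.01596494, -0.58756552, -0.80901909,  1.06672412],
       [ 0.        ,  0.        ,  0.        ,  1.        ]])}
top {'camera_matrix': array([[391.19811389,   0.        , 323.45235923],
       [  0.        , 391.19811389, 200.3765235 ],
       [  0.        ,   0.        ,   1.        ]]), 'world_from_camera': array([[-0.03538894, -0.97369899,  0.22507308,  0.33074359],
       [-0.99937047,  0.03504509, -0.00552395, -0.01529484],
       [-0.00250904, -0.22512688, -0.97432622,  0.96622241],
       [ 0.        ,  0.        ,  0.        ,  1.        ]])}
```

View pics/scene0.png

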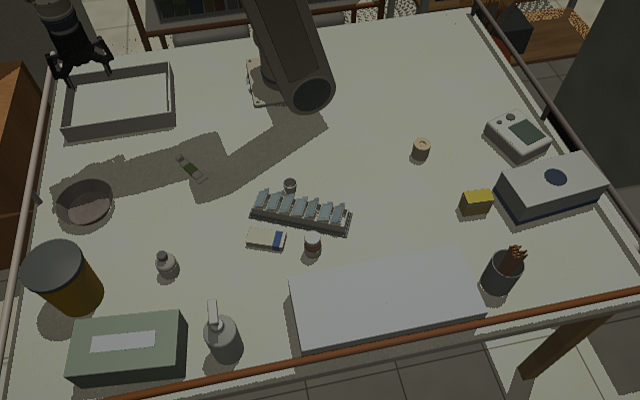

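View pics/top0.png

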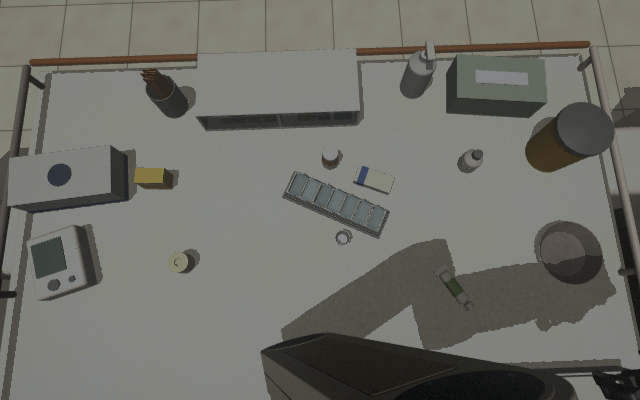

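The organiser is at about (337,203) in the top view and (300,211) in the scene view. The dose cup, pill bottle and carton stand close to it. I'll zoom in.

```bash
python3 - <<'E'
import cv2,numpy as np
a=np.load("scene0.npz")["p"][165:265,220:380]; b=np.load("top0.npz")["p"][135:255,260:420]
f=lambda im,s:cv2.convertScaleAbs(cv2.resize(im,None,fx=s,fy=s,interpolation=cv2.INTER_CUBIC),alpha=1.5)
cv2.imwrite("pics/s_z.png",f(a,5)); cv2.imwrite("pics/t_z.png",f(b,5))
E
```

```text
(no output)
```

View pics/s_z.png

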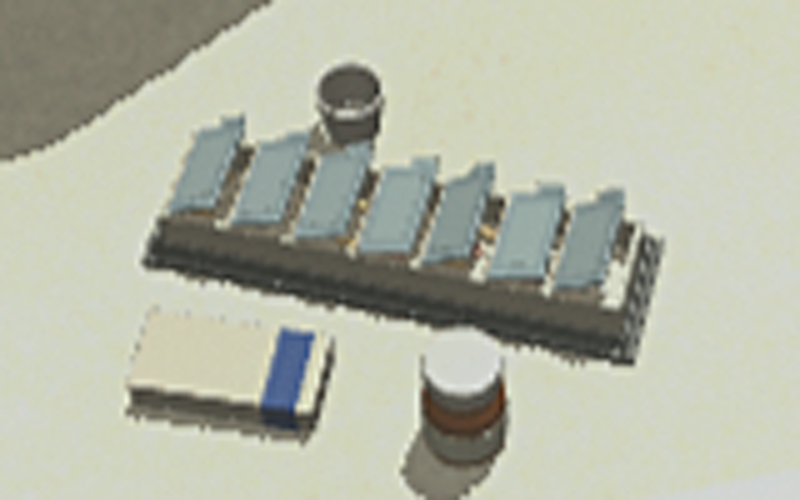

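View pics/t_z.png

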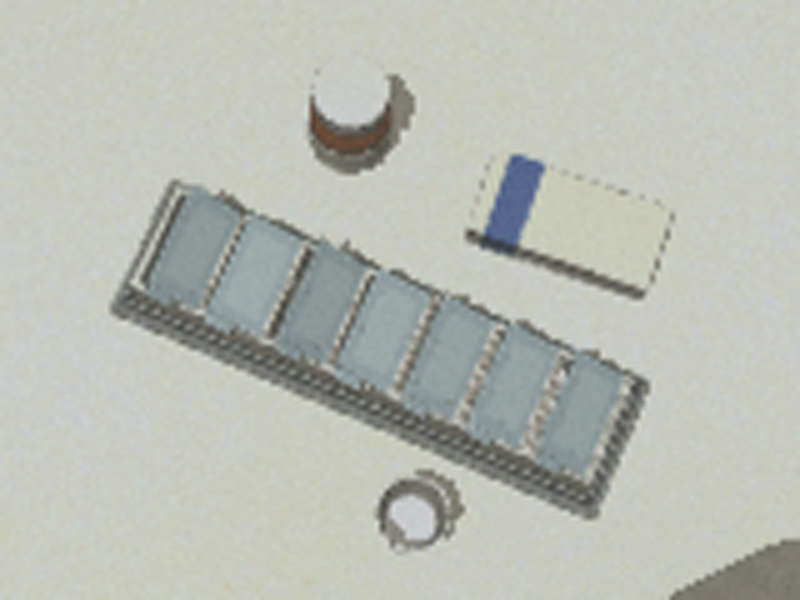

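Scene view: the lips are on the robot side and the raised edges face right (+y world). So row_start is the left end in the scene (world -y) and row_end is at +y. Next I measure from depth.

```bash
cat > h.py <<'E'
import numpy as np,cv2
def cloud(p,d,K,T):
    v,u=np.mgrid[0:400,0:640]
    P=np.stack([(u-K[0,2])/K[0,0]*d,(v-K[1,2])/K[1,1]*d,d],-1)
    W=P@T[:3,:3].T+T[:3,3]; W[d==0]=np.nan; return W
def load(f):
    a=np.load(f); return a["p"],a["d"],a["camera_matrix"],a["world_from_camera"]
E
python3 - <<'E'
from h import *
for n,(u0,u1,v0,v1) in {"top":(270,410,140,250),"scene":(235,365,170,260)}.items():
    p,d,K,T=load(n+"0.npz"); W=cloud(p,d,K,T)[v0:v1,u0:u1]; c=p[v0:v1,u0:u1]
    z=W[...,2]; print(n,"table z",np.nanmedian(z))
    m=((z>0.009)).astype(np.uint8)
    nl,lab,st,ce=cv2.connectedComponentsWithStats(m,connectivity=4)
    for i in range(1,nl):
        if st[i,4]<30: continue
        q=W[lab==i]; r=cv2.minAreaRect((q[:,:2]*1000).astype(np.float32))
        print(st[i,4],"rect",np.round(r[0],1),np.round(r[1],1),round(r[2],2),"zmax",np.percentile(q[:,2],[50,98]).round(4))
    # lids by hue
    hsv=cv2.cvtColor(c,cv2.COLOR_BGR2HSV)
    lm=((hsv[...,0]>85)&(hsv[...,0]<115)&(hsv[...,1]>20)&(hsv[...,1]<120)&(z>0.025)).astype(np.uint8)
    nl,lab,st,ce=cv2.connectedComponentsWithStats(lm,connectivity=4)
    for i in range(1,nl):
        if st[i,4]<15: continue
        q=W[lab==i]; mu=q.mean(0); s=np.linalg.svd(q-mu)[2][2]
        print("lid",st[i,4],mu.round(4),"n",(s*np.sign(s[2])).round(2),"z",np.percentile(q[:,2],[2,98]).round(4))
E
```

```text
top table z 0.0006653172953388631
325 rect [653.1 -39.2] [40.2 38.5] 40.49 zmax [0.0698 0.0743]
706 rect [ 600.9 -149.1] [95.1 47.3] 68.48 zmax [0.0217 0.0254]
2645 rect [540.  -49.9] [256.4  65.8] 65.28 zmax [0.043  0.0545]
83 rect [454.7 -61.8] [33.7 34. ] 87.39 zmax [0.0295 0.0365]
lid 142 [0.5841 0.0418 0.0485] n [-0.23 -0.49  0.84] z [0.0393 0.0561]
lid 143 [0.5716 0.0125 0.0443] n [-0.13 -0.28  0.95] z [0.0375 0.0492]
lid 156 [ 0.5559 -0.0209  0.0486] n [-0.25 -0.51  0.83] z [0.0397 0.0564]
lid 164 [ 0.5411 -0.0492  0.0444] n [-0.14 -0.3   0.95] z [0.0381 0.0496]
lid 203 [ 0.5267 -0.0812  0.0456] n [-0.19 -0.4   0.9 ] z [0.0385 0.0523]
lid 194 [ 0.5111 -0.111   0.0455] n [-0.19 -0.38  0.91] z [0.0376 0.0517]
lid 180 [ 0.4965 -0.1425  0.0469] n [-0.22 -0.44  0.87] z [0.039  0.0543]
scene table z 0.0020779993492130444
2693 rect [520.7 -38.2] [254.3 131. ] 62.44 zmax [0.0379 0.0552]
689 rect [ 602.7 -150.1] [95.4 48.7] 68.0 zmax [0.022  0.0267]
401 rect [645.2 -29.9] [40.  76.7] 50.49 zmax [0.0623 0.076 ]
lid 22 [ 0.4915 -0.1299  0.0523] n [-0.27 -0.5   0.83] z [0.0482 0.0555]
lid 18 [ 0.5288 -0.0351  0.0469] n [-0.19 -0.34  0.92] z [0.0434 0.0514]
lid 19 [ 0.5433 -0.0094  0.0523] n [-0.24 -0.5   0.83] z [0.0452 0.0568]
lid 23 [0.5629 0.0247 0.0471] n [-0.14 -0.34  0.93] z [0.0433 0.0508]
lid 17 [0.5705 0.0518 0.0524] n [-0.5  -0.37  0.78] z [0.0433 0.0587]
lid 20 [ 0.5348 -0.1258  0.0446] n [-0.28 -0.32  0.9 ] z [0.0387 0.0519]
lid 28 [ 0.5766 -0.0275  0.0514] n [-0.25 -0.56  0.79] z [0.04   0.0604]
lid 17 [ 0.5511 -0.0934  0.0464] n [-0.6  -0.06  0.8 ] z [0.0411 0.0541]
```

Organiser: centre ≈(0.540,-0.050), row direction ≈65° from world x, all seven normals tilted the expected way. Holder size (256×66) and heights are plausible. I'll approach above row_start with the fingers shut.

Request:
carry_out([
  [0.99,-0.56,0,0,0,0,1],
  [0.99,-0.56,0,0,0,0,1],
  [0.99,-0.56,0,0,0,0,1],
  [0.99,-0.56,0,0,0,0,1],
  [0.99,-0.56,0,0,0,0,1],
], newtons=40)

```text
time_s: 0.72
eef_pos: [0.337, -0.3414, 0.2285]
ee_rot: [0.986, 0.17, -0.0, -0.003]
ft_force: [0.7, -1.2, -0.0]
grip_width: -0.003
```

Request:
carry_out([
  [0.99,-0.56,0,0,0,0,1],
  [0.99,-0.56,0,0,0,0,1],
  [0.99,-0.56,0,0,0,0,1],
  [0.99,-0.56,0,0,0,0,1],
  [0,0,0,0,0,-0.05,1],
])

```text
time_s: 1.35
eef_pos: [0.4606, -0.1962, 0.2278]
ee_rot: [0.968, 0.249, -0.001, -0.004]
ft_force: [0.1, 0.7, -0.2]
grip_width: 0.003
```

Request:
carry_out([
  [0,0,0,0,0,-0.05,1],
  [0,0,0,0,0,-0.05,1],
  [0,0,0,0,0,-0.05,1],
  [0,0,0,0,0,-0.05,1],
  [0,0,0,0,0,0,1],
])

```text
time_s: 1.98
eef_pos: [0.4606, -0.1944, 0.2261]
ee_rot: [0.838, 0.546, -0.0, -0.005]
ft_force: [-0.0, -0.1, 0.5]
grip_width: -0.001
```

Now a wrist look to refine the pose.

```bash
python3 - <<'E'
from rig import readout, eyes
from h import *
s=readout.get_state(); c=eyes.get_calibration("wrist")
p,d=eyes.capture("wrist"); cv2.imwrite("pics/w1.png",p); np.savez("w1.npz",p=p,d=d,**c)
from scipy.spatial.transform import Rotation as R
print(s["eef_pos"],R.from_quat(s["ee_rot"]).as_matrix().round(3)); print(c["world_from_camera"].round(3))
E
```

```text
[ 0.46057235 -0.19435507  0.22609947] [[ 0.404  0.915 -0.007]
 [ 0.915 -0.404  0.009]
 [ 0.005 -0.009 -1.   ]]
[[ 0.915 -0.387 -0.116  0.489]
 [-0.404 -0.882 -0.242 -0.133]
 [-0.009  0.268 -0.963  0.369]
 [ 0.     0.     0.     1.   ]]
```

View pics/w1.png

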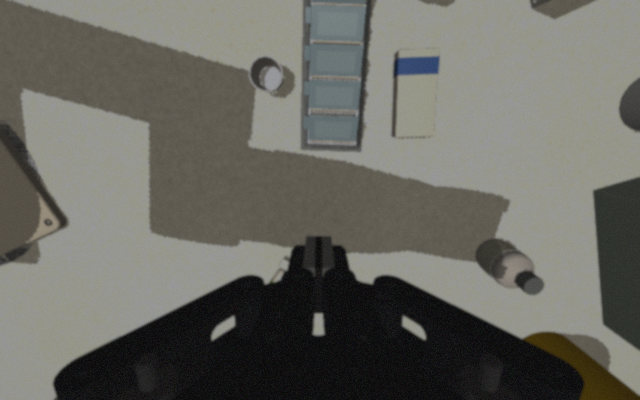

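The wrist view shows lids 1–4 at (335,20–130), nearly in line with the tool, with the dose cup at (267,75) and the carton at (416,92).

```bash
python3 - <<'E'
from h import *
p,d,K,T=load("w1.npz"); W=cloud(p,d,K,T)
print("table",np.nanmedian(W[170:200,200:400,2]))
m=np.zeros((400,640),bool); m[0:160,295:380]=1
q=W[m&(W[...,2]>0.009)]
r=cv2.minAreaRect((q[:,:2]*1000).astype(np.float32)); print("holder visible",r)
a=np.deg2rad(65); e=np.array([np.cos(a),np.sin(a)]); n=np.array([e[1],-e[0]])
# end of holder / box / lid along e relative to (0.54,-0.05)
S=(q[:,:2]-[.54,-.05])@e; L=(q[:,:2]-[.54,-.05])@n
for lo,hi in [(.009,.014),(.014,.02),(.02,.03),(.03,.036),(.036,.045)]:
    k=(q[:,2]>lo)&(q[:,2]<hi); print(lo,hi,k.sum(),"s min",np.percentile(S[k],[1,5]).round(4),"L",np.percentile(L[k],[1,99]).round(4))
hsv=cv2.cvtColor(p,cv2.COLOR_BGR2HSV)
lm=(m&(hsv[...,0]>80)&(hsv[...,0]<118)&(hsv[...,1]>30)&(W[...,2]>.03)).astype(np.uint8)
nl,lab,st,ce=cv2.connectedComponentsWithStats(lm,connectivity=4)
for i in range(1,nl):
    if st[i,4]<100: continue
    k=lab==i; w=W[k]; s=(w[:,:2]-[.54,-.05])@e; l=(w[:,:2]-[.54,-.05])@n
    A=np.polyfit(s,w[:,2],1)
    print("lid px",st[i],"s",np.percentile(s,[1,99]).round(4),"l",np.percentile(l,[3,50,97]).round(4),"angle",np.arctan(A[0]).round(2),"z at smin",np.polyval(A,s.min()).round(4))
E
```

```text
table -2.4079737378557287e-05
holder visible ((522.6280517578125, -94.76449584960938), (157.58062744140625, 66.11483001708984), 64.20530700683594)
0.009 0.014 78 s min [-0.1251 -0.1239] L [-0.0302  0.0365]
0.014 0.02 648 s min [-0.1266 -0.1258] L [-0.0301  0.0367]
0.02 0.03 17 s min [-0.0893 -0.0886] L [-0.0225  0.0276]
0.03 0.036 317 s min [-0.1218 -0.1212] L [-0.0252  0.0315]
0.036 0.045 3831 s min [-0.1199 -0.1158] L [-0.0252  0.0299]
lid px [306  45  49  15 236] s [-0.0344 -0.0223] l [-0.0277 -0.012   0.0178] angle 0.38 z at smin 0.046
lid px [305  81  56  26 417] s [-0.0794 -0.056 ] l [-0.0269 -0.0044  0.0277] angle 0.41 z at smin 0.0403
lid px [304 116  22  17 139] s [-0.1075 -0.091 ] l [-0.0281 -0.0216 -0.0078] angle 0.46 z at smin 0.0444
lid px [335 117  24  23 165] s [-0.1147 -0.0912] l [0.0071 0.0232 0.028 ] angle 0.49 z at smin 0.0408
```

Request:
carry_out([
  [0.56,0.17,0,-0.003,-0.0016,0.0067,1],
  [0.56,0.17,0,0,0,0,1],
  [0,0,0.8,0,0,0,1],
  [0,0,0.8,0,0,0,1],
  [0,0,0.8,0,0,0,1],
])

```text
time_s: 2.65
eef_pos: [0.4939, -0.159, 0.1295]
ee_rot: [0.85, 0.527, 0.001, 0.002]
ft_force: [-0.2, 0.0, -0.7]
grip_width: -0.0
```

Request:
carry_out([
  [0,0,0.8,0,0,0,1],
  [0,0,0,0,0,0,1],
  [0,0,0,0,0,0,1],
])

```text
time_s: 3.02
eef_pos: [0.4932, -0.1587, 0.0957]
ee_rot: [0.852, 0.524, 0.0, 0.001]
ft_force: [1.0, -0.5, 0.3]
grip_width: 0.002
```

```bash
python3 - <<'E'
from rig import readout, eyes
from scipy.spatial.transform import Rotation as R
from h import *
s=readout.get_state(); print(s["time_s"],s["eef_pos"],R.from_quat(s["ee_rot"]).as_matrix().round(3),s["ft_force"])
q=s["eef_pos"][:2]-[.54,-.05]; a=np.deg2rad(65); print("s",q@[np.cos(a),np.sin(a)],"L",q@[np.sin(a),-np.cos(a)])
p,d=eyes.capture("wrist"); cv2.imwrite("pics/w2.png",p)
E
```

```text
3.025 [ 0.49320287 -0.15865624  0.09573421] [[ 0.452  0.892  0.001]
 [ 0.892 -0.452 -0.001]
 [-0.     0.002 -1.   ]] [ 0.98001314 -0.47687866  0.32431042]
s -0.11825331699461353 L 0.0035075090845136697
```

View pics/w2.png

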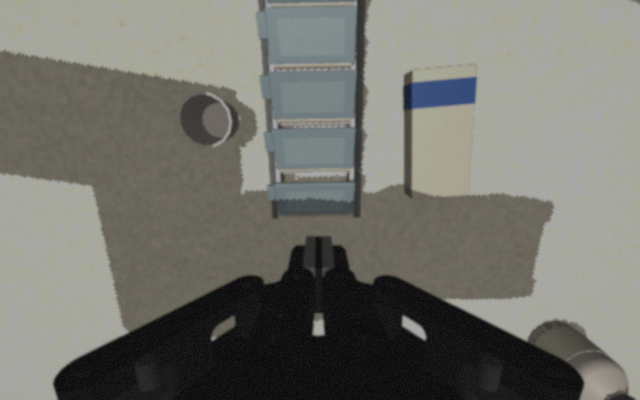

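Aligned over the start: the row's centreline in the image is at x≈316 and the fingers are at 319. Now I descend gently.

Request:
carry_out([
  [0,0,0.5,0,0,-0.005,1],
  [0,0,0.4,0,0,0,1],
  [0,0,0.2,0,0,0,1],
  [0,0,0,0,0,0,1],
  [0,0,0,0,0,0,1],
])

```text
time_s: 3.7
eef_pos: [0.4966, -0.1605, 0.0566]
ee_rot: [0.848, 0.529, 0.003, 0.005]
ft_force: [1.2, -0.3, -0.6]
grip_width: 0.001
```

Request:
carry_out([
  [0,0,0.06,0,0,0,1],
  [0,0,0,0,0,0,1],
])

```text
time_s: 3.95
eef_pos: [0.4971, -0.1607, 0.055]
ee_rot: [0.848, 0.529, 0.003, 0.006]
ft_force: [-0.6, -0.2, 0.4]
grip_width: -0.001
```

```bash
cat > g.py <<'E'
from rig import readout
import numpy as np,sys
from scipy.spatial.transform import Rotation as R
a=np.deg2rad(64.6); e=np.array([np.cos(a),np.sin(a),0]); n=np.array([e[1],-e[0],0]); O=np.array([.5423,-.0511,0])  # centre with wrist offset
def go(s,l,z):
    st=readout.get_state(); p=st["eef_pos"]; M=R.from_quat(st["ee_rot"])
    q=p-O; print("t %.2f s %.4f L %.4f z %.4f F %s"%(st["time_s"],q@e,q@n,p[2],st["ft_force"].round(1)))
    D=R.from_matrix(np.stack([e,n,[0,0,-1]],1))
    print("yaw",np.rad2deg(np.arctan2(*M.as_matrix()[1::-1,0])).round(2))
    t=O+s*e+l*n; t[2]=z
    print("shift/40mm",(M.inv().apply(t-p)/.04).round(3),"turn",((M.inv()*D).as_rotvec()/np.pi).round(4))
go(*map(float,sys.argv[1:]))
E
python3 g.py -0.1195 0 0.041
```

```text
t 3.95 s -0.1184 L 0.0062 z 0.0550 F [-0.6 -0.2  0.4]
yaw 63.92
shift/40mm [-0.03  -0.158  0.349] turn [ 0.0042  0.0001 -0.0038]
```

Request:
carry_out([
  [-0.03,-0.16,0,0.004,0,-0.004,1],
  [0,0,0.15,0,0,0,1],
  [0,0,0.1,0,0,0,1],
  [0,0,0.05,0,0,0,1],
  [0,0,0,0,0,0,1],
])

```text
time_s: 4.58
eef_pos: [0.4902, -0.1588, 0.0419]
ee_rot: [0.845, 0.535, -0.0, -0.0]
ft_force: [0.4, 0.3, -0.1]
grip_width: 0.001
```

```bash
python3 g.py -0.1195 0 0.039
```

```text
t 4.58 s -0.1196 L -0.0009 z 0.0419 F [ 0.4  0.3 -0.1]
yaw 64.69
shift/40mm [0.003 0.023 0.073] turn [-0.0003  0.0001  0.0005]
```

Request:
carry_out([
  [0,0.02,0.05,0,0,0,1],
  [0,0,0.03,0,0,0,1],
  [0,0,0,0,0,0,1],
])

```text
time_s: 4.95
eef_pos: [0.4913, -0.1588, 0.0391]
ee_rot: [0.845, 0.535, 0.0, -0.0]
ft_force: [-1.0, 0.2, 1.1]
grip_width: -0.002
```

```bash
python3 g.py -0.1195 0 0.0385
```

```text
t 4.95 s -0.1191 L 0.0001 z 0.0391 F [-1.   0.2  1.1]
yaw 64.71
shift/40mm [-0.009 -0.003  0.015] turn [-0.0001 -0.0002  0.0006]
```

Request:
carry_out([
  [0.2,0,0.01,0,0,0,1],
  [0.2,0,0.01,0,0,0,1],
  [0.2,0,0,0,0,0,1],
])

```text
time_s: 5.32
eef_pos: [0.5024, -0.1382, 0.0391]
ee_rot: [0.845, 0.534, -0.001, 0.002]
ft_force: [-0.1, -0.5, -0.2]
grip_width: 0.001
```

```bash
python3 g.py -0.0855 0 0.0385
```

```text
t 5.33 s -0.0958 L 0.0014 z 0.0391 F [-0.1 -0.5 -0.2]
yaw 64.58
shift/40mm [ 0.257 -0.034  0.014] turn [ 0.0008  0.001  -0.0001]
```

Request:
carry_out([
  [0.2,-0.03,0.015,0,0,0,1],
  [0.2,0,0.01,0,0,0,1],
  [0.2,0,0,0,0,0,1],
])

```text
time_s: 5.7
eef_pos: [0.5129, -0.1165, 0.0391]
ee_rot: [0.846, 0.534, -0.001, 0.004]
ft_force: [-0.7, -0.4, 0.9]
grip_width: -0.003
```

```bash
python3 g.py -0.0515 0 0.0385; python3 - <<'E'
from rig import eyes
from h import *
p,d=eyes.capture("wrist"); cv2.imwrite("pics/w3.png",p)
p,d=eyes.capture("scene"); cv2.imwrite("pics/s3.png",cv2.convertScaleAbs(cv2.resize(p[165:265,220:380],None,fx=5,fy=5,interpolation=cv2.INTER_CUBIC),alpha=1.5))
E
```

```text
t 5.70 s -0.0717 L 0.0015 z 0.0391 F [-0.7 -0.4  0.9]
yaw 64.52
shift/40mm [ 0.506 -0.037  0.012] turn [ 0.0019  0.0023 -0.0004]
```

View pics/w3.png

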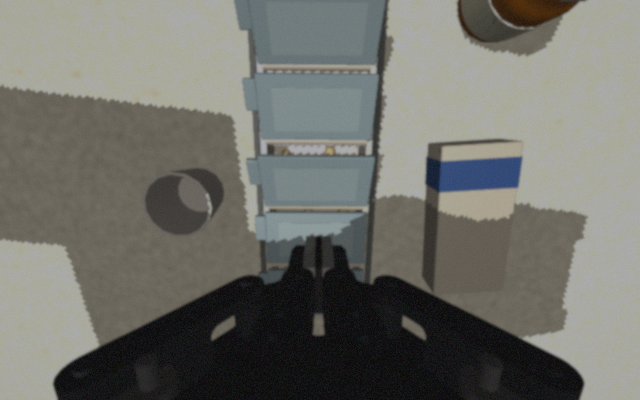

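View pics/s3.png

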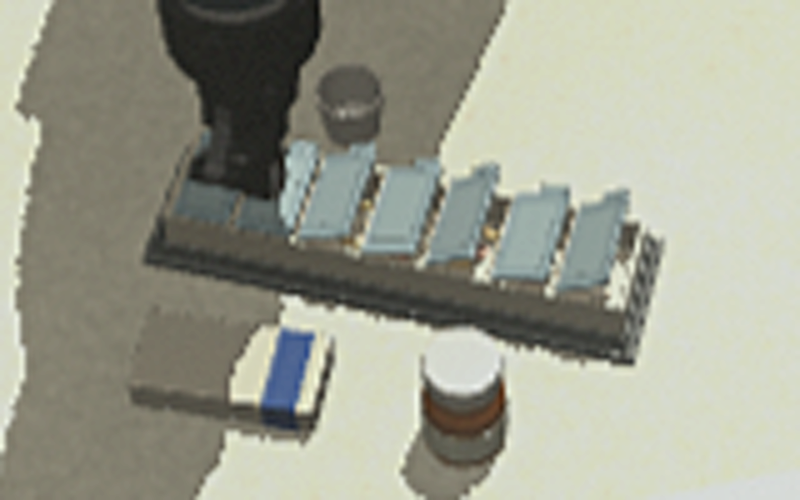

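Lid 1 lies flat and lid 2 is folding. The finger is centred (319 against row centre ≈315). I continue.

Request:
carry_out([
  [0.2,-0.02,0.015,0.002,0.002,0,1],
  [0.2,-0.01,0.015,0,0,0,1],
  [0.2,0,0.015,0,0,0,1],
  [0.2,0,0.01,0,0,0,1],
])

```text
time_s: 6.3
eef_pos: [0.5265, -0.09, 0.039]
ee_rot: [0.846, 0.533, -0.002, 0.004]
ft_force: [-1.5, -4.2, 7.2]
grip_width: -0.005
```

```bash
python3 g.py -0.0015 0 0.0385
```

```text
t 6.30 s -0.0419 L 0.0024 z 0.0390 F [-1.5 -4.2  7.2]
yaw 64.41
shift/40mm [ 1.01  -0.064  0.005] turn [ 0.0014  0.0024 -0.001 ]
```

Fz is 7 N, which is somewhat firm, so I stop adding depth.

Request:
carry_out([
  [0.2,-0.02,-0.005,0.001,0.002,-0.001,1],
  [0.2,-0.02,0,0,0,0,1],
  [0.2,-0.01,0,0,0,0,1],
])

```text
time_s: 6.68
eef_pos: [0.5351, -0.0671, 0.0391]
ee_rot: [0.845, 0.534, -0.001, 0.001]
ft_force: [-1.7, -5.2, 5.7]
grip_width: -0.001
```

```bash
python3 g.py 0.0185 0 0.0388
```

```text
t 6.67 s -0.0175 L 0.0003 z 0.0391 F [-1.7 -5.2  5.7]
yaw 64.55
shift/40mm [ 0.9   -0.009  0.004] turn [ 0.0003  0.0008 -0.0003]
```

Request:
carry_out([
  [0.2,0,-0.01,0,0,0,1],
  [0.2,0,0,0,0,0,1],
  [0.2,0,0,0,0,0,1],
])

```text
time_s: 7.05
eef_pos: [0.5458, -0.0434, 0.039]
ee_rot: [0.845, 0.534, -0.001, 0.001]
ft_force: [-1.0, -3.0, 5.1]
grip_width: 0.003
```

```bash
python3 g.py 0.0385 0 0.0388
```

```text
t 7.05 s 0.0084 L -0.0002 z 0.0390 F [-1.  -3.   5.1]
yaw 64.57
shift/40mm [0.752 0.004 0.004] turn [-0.      0.0007 -0.0001]
```

Request:
carry_out([
  [0.2,0,-0.005,0,0,0,1],
  [0.2,0,0,0,0,0,1],
  [0.2,0,0,0,0,0,1],
  [0.2,0,0,0,0,0,1],
])

```text
time_s: 7.55
eef_pos: [0.5603, -0.0126, 0.0391]
ee_rot: [0.845, 0.534, -0.001, 0.001]
ft_force: [-0.5, -1.8, 3.1]
grip_width: -0.001
```

```bash
python3 g.py 0.0785 0 0.0388
```

```text
t 7.55 s 0.0425 L -0.0003 z 0.0391 F [-0.5 -1.8  3.1]
yaw 64.57
shift/40mm [0.9   0.007 0.004] turn [-0.0001  0.001  -0.0001]
```

Steady at ~3 N; continuing.

Request:
carry_out([
  [0.2,0,0,0,0,0,1],
  [0.2,0,0,0,0,0,1],
  [0.2,0,0,0,0,0,1],
  [0.2,0,0,0,0,0,1],
])

```text
time_s: 8.05
eef_pos: [0.5749, 0.0182, 0.0391]
ee_rot: [0.845, 0.534, -0.002, 0.001]
ft_force: [-1.1, -2.6, 3.4]
grip_width: 0.002
```

```bash
python3 g.py 0.1185 0 0.0388; python3 - <<'E'
from rig import eyes
from h import *
p,d=eyes.capture("wrist"); cv2.imwrite("pics/w4.png",p)
p,d=eyes.capture("scene"); cv2.imwrite("pics/s4.png",cv2.convertScaleAbs(cv2.resize(p[165:265,220:380],None,fx=5,fy=5,interpolation=cv2.INTER_CUBIC),alpha=1.5))
E
```

```text
t 8.05 s 0.0766 L -0.0002 z 0.0391 F [-1.1 -2.6  3.4]
yaw 64.56
shift/40mm [1.048 0.005 0.003] turn [-0.      0.0011 -0.0002]
```

View pics/w4.png

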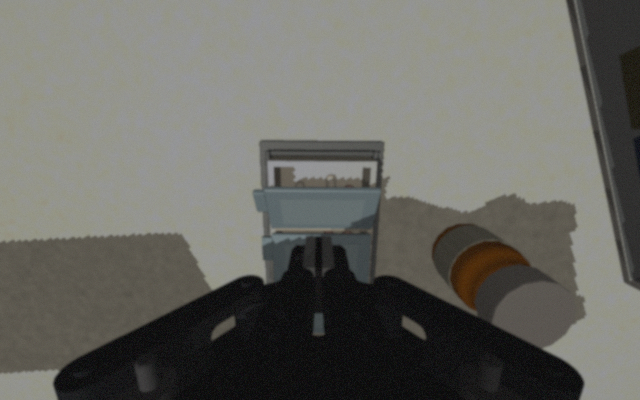

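View pics/s4.png

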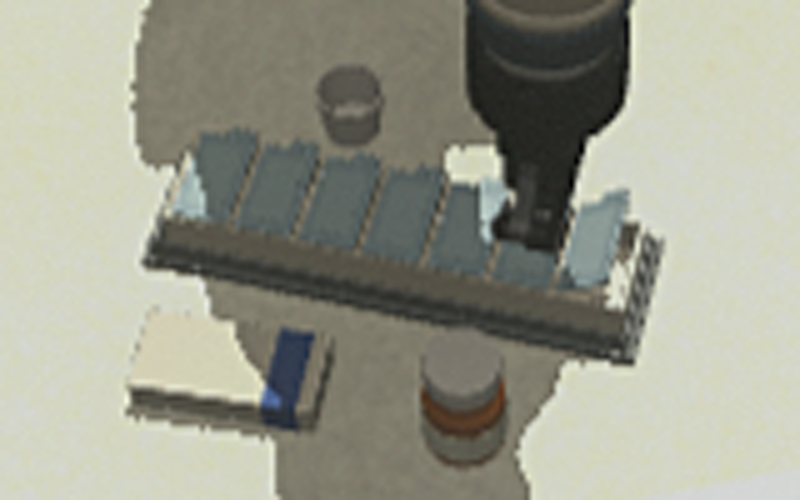

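Lids 1–6 lie down and only lid 7, at (265,208) in the wrist view, is left. Now to the end.

Request:
carry_out([
  [0.2,0,0.005,0,0,0,1],
  [0.2,0,0,0,0,0,1],
  [0.2,0,0,0,0,0,1],
  [0.2,0,0,0,0,0,1],
  [0.14,0,0,0,0,0,1],
])

```text
time_s: 8.78
eef_pos: [0.5918, 0.0532, 0.039]
ee_rot: [0.846, 0.534, -0.002, 0.002]
ft_force: [-0.7, -2.7, 4.1]
grip_width: -0.0
```

```bash
python3 g.py 0.119 0 0.0388
```

```text
t 8.78 s 0.1155 L -0.0000 z 0.0390 F [-0.7 -2.7  4.1]
yaw 64.53
shift/40mm [ 0.088 -0.     0.005] turn [ 0.0001  0.0016 -0.0004]
```

Request:
carry_out([
  [0.1,0,0,0,0,0,1],
  [0.04,0,0,0,0,0,1],
  [0,0,-0.1,0,0,0,1],
  [0,0,-0.4,0,0,0,1],
  [0,0,-0.9,0,0,0,1],
])

```text
time_s: 9.4
eef_pos: [0.5928, 0.0599, 0.0943]
ee_rot: [0.845, 0.534, -0.004, -0.001]
ft_force: [0.5, 0.1, 1.0]
grip_width: 0.004
```

Request:
carry_out([
  [0,0,-0.9,0,0,0,1],
  [0,0,-0.9,0,0,0,1],
  [-0.5,-0.9,-0.9,0,0,0,1],
  [-0.5,-0.9,-0.5,0,0,0,1],
  [-0.5,-0.9,0,0,0,0,1],
])

```text
time_s: 10.02
eef_pos: [0.4698, 0.0525, 0.2335]
ee_rot: [0.845, 0.534, -0.0, 0.0]
ft_force: [0.5, 0.1, 0.6]
grip_width: 0.004
```

Request:
carry_out([
  [-0.5,-0.9,0,0,0,0,1],
  [-0.5,-0.9,0,0,0,0,1],
  [0,0,0,0,0,0,1],
])

```text
time_s: 10.4
eef_pos: [0.3826, 0.0477, 0.2372]
ee_rot: [0.845, 0.534, 0.002, 0.001]
ft_force: [0.4, -0.2, 0.1]
grip_width: -0.001
```

```bash
python3 - <<'E'
from rig import readout,eyes
from h import *
print(readout.get_state()["eef_pos"])
f=lambda im,s:cv2.convertScaleAbs(cv2.resize(im,None,fx=s,fy=s,interpolation=cv2.INTER_CUBIC),alpha=1.5)
for n in ["scene","top","wrist"]:
    p,d=eyes.capture(n); np.savez(n+"5.npz",p=p,d=d,**eyes.get_calibration(n))
    cv2.imwrite(f"pics/{n}5.png",f(p[165:265,220:380],5) if n=="scene" else f(p[135:255,260:420],5) if n=="top" else p)
E
```

```text
[0.38256695 0.04766546 0.23721685]
```

View pics/scene5.png

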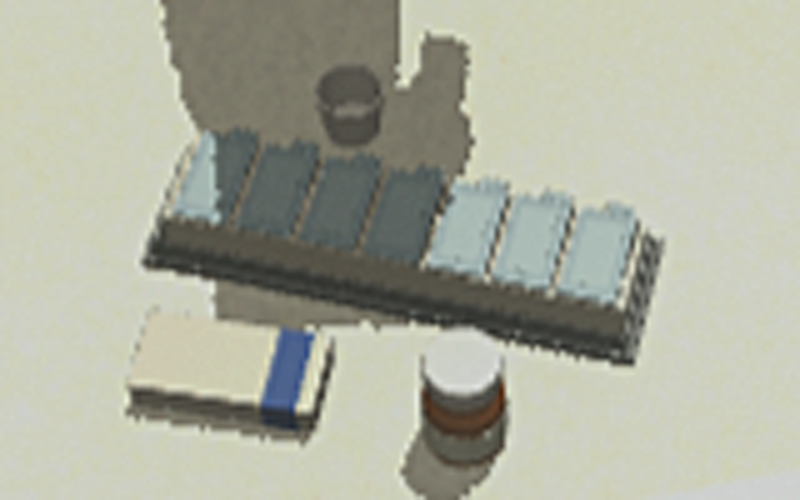

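View pics/top5.png

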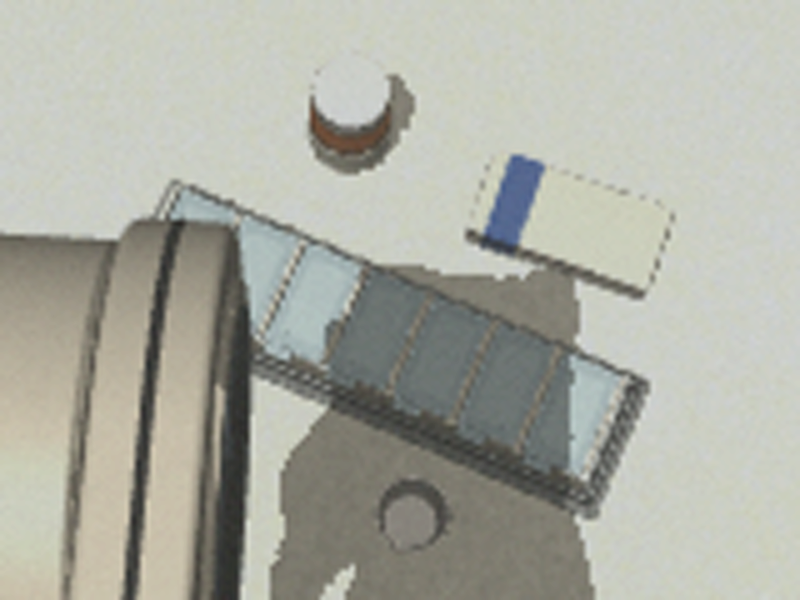

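View pics/wrist5.png

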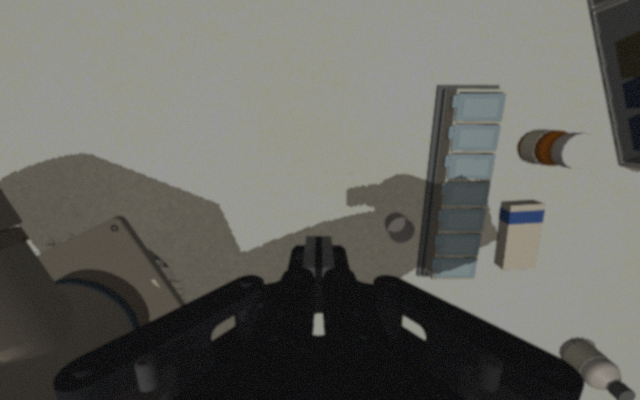

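All seven look flat and the neighbours have not moved. I'll check the lid slopes by depth.

```bash
python3 - <<'E'
from h import *
a=np.deg2rad(64.6); e=np.array([np.cos(a),np.sin(a)]); n=np.array([e[1],-e[0]]); O=np.array([.5423,-.0511])
for nm in ["scene5","wrist5","top5"]:
    p,d,K,T=load(nm+".npz"); W=cloud(p,d,K,T).reshape(-1,3)
    q=W[:,:2]-O; s=q@e; l=q@n; out=[]
    for k in range(7):
        h=-.1165+.034*k
        m=(s>h+.005)&(s<h+.026)&(abs(l)<.02)&(W[:,2]>.03)&(W[:,2]<.07)
        if m.sum()<25: out.append(None); continue
        A=np.linalg.lstsq(np.c_[s[m]-h,l[m],np.ones(m.sum())],W[m,2],rcond=None)[0]
        out.append((round(float(np.median(W[m,2])),4),round(float(A[0]),3),int(m.sum())))
    print(nm,out)
for nm,w in {"top":(270,410,140,250)}.items():
  for t in "05":
    p,d,K,T=load(nm+t+".npz"); W=cloud(p,d,K,T)[140:250,330:410]
    nl,lab,st,ce=cv2.connectedComponentsWithStats((W[...,2]>.009).astype(np.uint8),connectivity=4)
    print(t,[(W[lab==i][:,:2].mean(0).round(4)) for i in range(1,nl) if 30<st[i,4]<900])
E
```

```text
scene5 [(0.0395, 0.069, 99), (0.0398, -0.02, 101), (0.0394, 0.032, 102), (0.0397, 0.035, 100), (0.0394, 0.026, 104), (0.0394, -0.031, 106), (0.0395, 0.054, 105)]
wrist5 [(0.039, 0.01, 427), (0.039, 0.001, 445), (0.0389, 0.009, 480), (0.0389, -0.002, 528), (0.0388, -0.007, 559), (0.0388, 0.005, 634), (0.0387, 0.006, 680)]
top5 [(0.0387, 0.027, 142), (0.039, 0.004, 140), (0.0389, -0.005, 139), (0.0389, 0.017, 137), (0.039, 0.025, 136), (0.0387, 0.064, 94), None]
0 [array([ 0.6482, -0.0484]), array([ 0.599 , -0.1483]), array([ 0.4596, -0.0633])]
5 [array([ 0.6483, -0.0483]), array([ 0.599 , -0.1484]), array([ 0.4594, -0.0635])]
```

All lid tops are at 39 mm with slopes near 0, and the nearby bystanders have not moved. I'm handing in.

```bash
python3 -c "
from rig import hand_in; print(hand_in())"
```

```text
the job is handed in; nothing more can be done
None
```

All seven lids are shut. I slid the closed fingertips once along the row, from lid 1's hinge side to just past lid 7's free edge. Then I lifted off, drew the arm clear and handed in at about 10.5 s of the 46 s allowed.

- **Lids:** The wrist camera's depth shows all seven tops at 38.7–39.0 mm (39 mm when shut), with slopes of 0.01 rad or less. The scene and top views are noisier, with heights of 38.7–39.8 mm and single slopes up to 0.07. The top view could not see lid 7 because the arm blocked it.
- **Pressing force:** Mostly 1–5 N. The highest reading was 7.2 N, at the third lid, after which I stopped adding depth. Forces were read only at the end of each move, so a short peak in between would not show.
- **Organiser:** It still stands in its holder and was not lifted.
- **Surroundings:** The bottle, carton and dose cup moved by no more than 0.2 mm between the before and after views, which is within noise. I did not re-measure the other bystanders, but the arm's path went nowhere near them.
- **Disagreement:** The top and wrist cameras differed by about 3 mm sideways on where the row lies. I steered close to the wrist value, and the pictures showed the finger centred on the lids.

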